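# Offer a casting flask up over a wax tree

### The job

Pick up the perforated steel casting flask, lift all of it higher than the beaker, and carry it over the beaker and jars to the rubber base that bears the green wax tree, and lower it round the tree until only a gap of about 1 cm is left between the flask's lower edge and the base's raised rim. Finish there, still holding the flask steady, upright and centred in the air so that the fit can be checked: do not set it down or let go, let the flask touch neither wax tree and neither rubber base, and leave the bases, beaker and jars where they stand.

Things in the scene. Friction and masses are not known exactly. Their poses are not given: they have to be found in the camera images.
- flask_center (a point): centre (half-way up, on the axis) of the loose casting flask: a plain upright steel tube open at both ends, with rows of dark holes, 60 mm outside diameter, 55 mm bore, 70 mm tall (35 mm above and below this point), about 0.28 kg; z along its axis; it can be gripped across its outside at any yaw
- green_base_rim (a point): on the axis of the round black rubber base that carries the GREEN wax tree, level with the top of its raised rim (16 mm above the bench); z up. Base 84 mm in diameter, loose, about 0.35 kg; inside the rim a recess 66 mm in diameter and 8 mm deep. The tree stands on the axis, reaches 42 mm above this point and at most 20 mm out from the axis all round
- blue_base_rim (a point): the same for the like base with the BLUE wax tree, which is not to be touched
- beaker: milky white plastic beaker, open, 61 mm in diameter, 88 mm tall; origin at the centre of its underside; stands between the flask and the bases; an obstacle
- white_jar: white jar with a blue lid, 39 mm in diameter, 62 mm tall; origin at the centre of its underside; an obstacle
- amber_jar: amber jar with a black lid, 43 mm in diameter, 55 mm tall; origin at the centre of its underside; an obstacle
Things that resemble listed ones, but are neither listed nor needed, are in the scene too. What is shaped like the part that bears flask_center but pink is not meant.

How it is judged:
By the outcome, as a careful person would: the job done as asked, in the order asked, and still so for the second after the job is handed in, while the arm keeps its last pose, push and grip.
It also fails if it takes over 38 s, if anything falls off the work surface, if the arm or the gripper's body presses on something with over 40 N, if the wrist force passes 120 N, or if a joint passes its speed limit or range.

### The arm

A 6-joint arm with a two-finger parallel gripper is mounted at the origin on a cart in front of the work surface, level with it; the furniture and walls round the work are solid. World frame = base frame: x ahead of the robot, y to its left, z up, the work surface at z = 0. Lengths are in m, angles in rad, forces in N, time in s.
With the tool pointing down it reaches from about 0.225 to 0.875 m from the base axis. Payload 3.4 kg.
Tool frame: the origin (TCP) lies midway between the tips of the shut fingers; the grasp point (between the pads) lies 19 mm behind it (manip.pinch_z is the z of the grasp point in the tool frame, in m); z points along the fingers, x is the direction in which the jaws open and shut, and the axes are right-handed (so a half turn about z gives the same grasp; the last joint's range is limited). The gripper opens to 85 mm and grips with 20 to 120 N. Pads are 22 mm wide; open, the fingers measure 114 mm over their backs; the gripper's body (76 mm by 85 mm) begins 54 mm behind the grasp point. The pads swing forward as they close: fully open they stand 13 mm farther back than shut.
Start: joints at [1.182, 0.276, 1.505, -0, 1.361, -0.121], TCP at [0.152, 0.555, 0.231] pointing down, gripper open.
Joint ranges: [-2.89, 2.89], [-0.75, 2.08], [0.22, 2.7], [-1.18, 4.32], [0.11, 2.71], [-2.7, 2.7]. Speed limits (rad/s): [2.57, 2.57, 3.14, 3.14, 3.14, 3.14].

### API

Orientations are given as a unit quaternion [w, x, y, z].
In Python, from rig import manip gives the robot as it stands. The module is installed in compiled form; this text tells all that it offers.
- The arm moves only by the tool drive_tool, never from a script. Its argument "steps" is a list of rows, each a list of 5 numbers: the shift along the tool's x, y, z in mm, then the turn about the tool's z in rad, then the gripper command: -1 is shut, 1 is fully open, values between are in proportion. A call has 1 to 5 rows; each row is the pose to reach, as a shift and turn from the pose measured when the call began, along the tool's axes at that moment; what a row does not reach only later rows make up. A row lasts 1/10 s, in which the tool goes at most 50 mm and 8.59 degrees, less where a joint would pass 70% of its speed; a pose out of reach is approached as far as the arm can. A call with a gripper value outside its range is refused whole. The fingers move at their own pace and stop on an object; "squeeze" is the grip in N (left out, the last holds). Time passes only in rows, so rows that repeat a pose let the fingers close. It gives the time, the measured TCP pose, the force and the opening at its end, in the units of the state.
- manip.get_state(): the state, without advancing time (a new reading comes with each control period).
- manip.get_image(name): name is "scene" or "side" or "wrist"; returns the picture (480x640x3 uint8, blue, green, red); there is no depth.
- manip.get_calibration(name): a dict with "camera_matrix" (3x3 intrinsics, pixels), "distortion" ([k1, k2, p1, p2, k3] as OpenCV has them; the pictures are not rectified), "rvec" (rotation vector, rad) and "tvec" (3), from world to camera coordinates, as OpenCV has them. Camera axes: x right, y down, z forward; pixel columns grow to the right and rows downward; lengths in m; the calibration is good to about 2 mm. A picture is of the moment at which its call begins: read the wrist's pose just before it. get_calibration takes no time and is no camera call; for the wrist camera it gives the pose at the moment of the call.
- manip.sign_off(): hands the job in, once; it reports no verdict.
Trained networks look in the newest picture that a camera, given by its name, has taken for a name from the list of things; names that differ only in an ending like _2 or _b are one class to them, and where a whole thing is asked for, a point or a joint stands for the part that bears it (a point fixed in the world has none). Each returns a list of dicts, best first, with "conf" (0 to 1); they miss things now and then, are a little off and sometimes report something else, mostly with a low value. They report only what shows in the picture. A call takes as long as a camera call. They do not tell look-alikes from the thing itself.
- manip.masks_of(camera, name): "pixels" (480x640 bool, what is visible of it) and "location" ([column, row] in pixels, amid what is visible of it).
The state is a dict: "clock": time; "qpos": joint angles; "qd": joint speeds; "effort": joint torques, N m; "position": TCP position; "ee_rot": TCP orientation; "contact_force": force on the tool from outside, world axes, zero at the start; "moment": the same for the moment, N m; "width": finger opening in m.
Only numpy, scipy, OpenCV 4.12 (cv2) and the standard library are available. Lean on these libraries where they do the work, as an engineer would, in place of code of your own. Each camera call takes 0.05 s, during which the arm holds its last target.

## Working session

There is one attempt and no reset: what is moved stays moved. The work goes in short steps, Python scripts to look and compute and a tool call to move; the robot and the scene stay as the last step left them, time stands still between calls to the robot, and variables do not carry over. Pictures are saved under pics/ and viewed, and the job is handed in when it is done.

Besides the shell and the picture viewer there is one more tool, called after "Call:" as name([rows], argument=value, ...), one row to a line, values as JSON. drive_tool: Moves the arm, as the interface text tells. Its arguments: {"type":"object","properties":{"steps":{"type":"array","items":{"type":"array","items":{"type":"number"}}},"squeeze":{"type":"number"}},"required":["steps"]}

```bash
mkdir -p pics; ls; cat > h.py <<'E'
import numpy as np, cv2
from rig import manip
def cal(n):
    c=manip.get_calibration(n); return np.array(c["camera_matrix"]),np.array(c["distortion"]),np.array(c["rvec"]),np.array(c["tvec"])
def proj(n,P,c=None):
    K,d,r,t=c or cal(n); return cv2.projectPoints(np.array(P,float).reshape(-1,3),r,t,K,d)[0].reshape(-1,2)
def ray(n,uv,c=None):
    K,d,r,t=c or cal(n); R=cv2.Rodrigues(r)[0]; t=t.reshape(3)
    p=cv2.undistortPoints(np.array(uv,float).reshape(-1,1,2),K,d).reshape(-1,2)
    D=np.c_[p,np.ones(len(p))]@R; return -R.T@t,D/np.linalg.norm(D,axis=1)[:,None]
def onz(n,uv,z,c=None):
    o,D=ray(n,uv,c); return o+D*((z-o[2])/D[:,2])[:,None]
E
python3 - <<'E'
from h import *
s=manip.get_state(); print({k:np.round(v,4) for k,v in s.items()}, manip.pinch_z)
for n in ["scene","side","wrist"]:
    im=manip.get_image(n); cv2.imwrite(f"pics/{n}0.png",im)
    np.savez(f"cal_{n}.npz",*cal(n)); print(n,ray(n,[[320,240]]))
    for k in ["flask_center","green_base_rim","blue_base_rim","beaker","white_jar","amber_jar"]:
        for m in manip.masks_of(n,k):
            ys,xs=np.nonzero(m["pixels"]); print(n,k,round(m["conf"],2),np.round(m["location"]),xs.min(),xs.max(),ys.min(),ys.max(),len(xs))
print(manip.get_state()["clock"])
E
```

```text
pics
{'clock': np.float64(0.0), 'qpos': array([ 1.182 ,  0.2766,  1.5062,  0.    ,  1.3607, -0.121 ]), 'qd': array([-0.0002, -0.0003,  0.0004,  0.0024,  0.0002,  0.0003]), 'effort': array([ 4.00000e-04, -4.16769e+01, -2.45811e+01,  1.00000e-04,
        1.10000e-02, -0.00000e+00]), 'position': array([0.1519, 0.554 , 0.2304]), 'ee_rot': array([ 5.000e-04,  7.952e-01,  6.064e-01, -8.000e-04]), 'contact_force': array([-0.5031,  0.2306,  0.4286]), 'moment': array([-0.0038,  0.0084,  0.0248]), 'width': np.float64(0.0855)} -0.0187
scene (array([ 0.15352598, -0.40395554,  0.60199315]), array([[ 0.45946057,  0.61748696, -0.63844016]]))
scene flask_center 0.8 [238. 227.] 220 253 207 254 1345
scene flask_center 0.68 [292. 218.] 278 309 197 244 1291
scene green_base_rim 0.98 [315. 316.] 289 340 295 340 1871
scene green_base_rim 0.68 [238. 227.] 219 253 207 254 1346
scene green_base_rim 0.21 [383. 282.] 365 410 259 296 1133
scene blue_base_rim 0.59 [383. 281.] 365 411 259 296 1128
scene beaker 0.86 [355. 227.] 337 370 201 256 1618
scene white_jar 0.65 [357. 228.] 337 370 201 256 1652
scene white_jar 0.63 [270. 271.] 257 281 254 294 845
scene white_jar 0.27 [383. 282.] 365 411 259 296 1193
scene amber_jar 0.79 [313. 253.] 301 325 236 273 816
side (array([0.50628909, 0.8002207 , 0.59536252]), array([[ 0.00916857, -0.78056521, -0.62500712]]))
side flask_center 0.9 [296. 283.] 277 312 255 306 1572
side flask_center 0.89 [356. 302.] 337 374 274 326 1730
side green_base_rim 0.96 [347. 224.] 329 368 206 240 929
side blue_base_rim 0.57 [283. 218.] 264 293 203 234 394
side beaker 0.9 [262. 239.] 248 279 213 267 1507
side white_jar 0.8 [360. 250.] 348 370 232 268 710
side amber_jar 0.75 [310. 249.] 300 322 233 266 584
side amber_jar 0.5 [349. 226.] 330 368 206 240 904
wrist (array([0.08695232, 0.57309367, 0.37274699]), array([[ 0.25603046, -0.05966754, -0.96482547]]))
1.05
```

View pics/scene0.png

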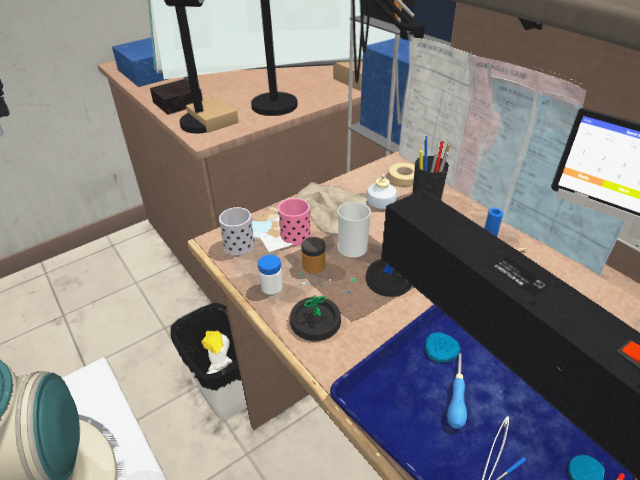

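View pics/side0.png

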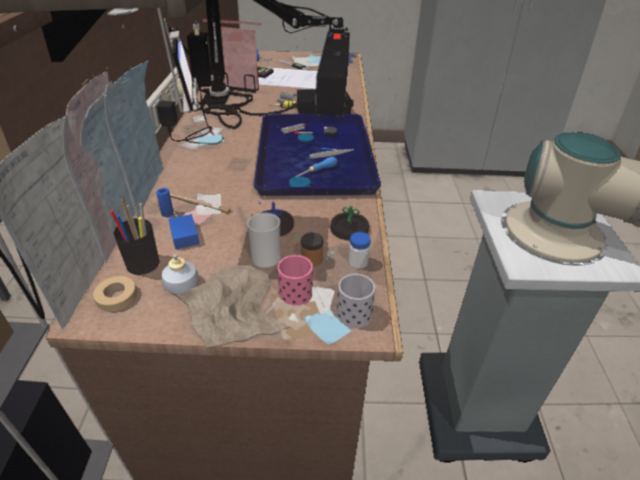

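View pics/wrist0.png

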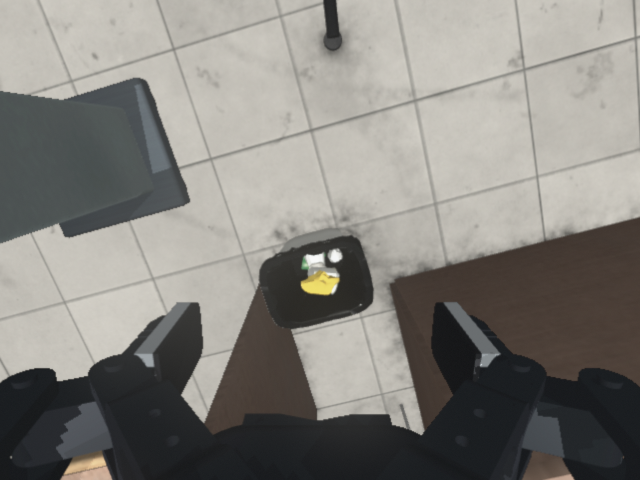

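Scene: the steel flask is at (238,227), and the pink look-alike is at (292,218). The side view shows them at (356,302) and (296,283). The green-tree base is at scene (315,318) and side (350,226), the blue-tree base at scene (388,275). The thing asked for is the grey one. I'll check a crop of it and fit the cylinder positions.

```bash
cat > fit.py <<'E'
from h import *
from scipy.optimize import least_squares
def hull(n,x,y,z0,h,r,c):
    a=np.linspace(0,2*np.pi,60,endpoint=False)
    P=[np.c_[x+r*np.cos(a),y+r*np.sin(a),np.full(60,z)] for z in (z0,z0+h)]
    return proj(n,np.vstack(P),c)
def bb(p): return np.array([p[:,0].min(),p[:,0].max(),p[:,1].min(),p[:,1].max()])
def fit(obs,h,r,x0,z0=0):
    f=lambda q:np.concatenate([(bb(hull(n,q[0],q[1],z0,h,r,c))-b)[np.isfinite(b)] for n,b,c in obs])
    s=least_squares(f,x0,loss="soft_l1"); return s.x,f(s.x)
E
python3 - <<'E'
from fit import *
N=np.nan
def L(n):
    z=np.load(f"cal_{n}.npz"); return tuple(z[k] for k in z.files)
cs,cd=L("scene"),L("side")
# pixel bbox -> edges
T={"flask":(.07,.03,[220,254,207,255],[337,375,274,327]),
"pink":(.07,.03,[278,310,197,245],[277,313,255,307]),
"green":(.016,.042,[289,341,N,341],[329,369,N,241]),
"blue":(.016,.042,[365,N,N,297],[N,294,N,235]),
"beaker":(.088,.0305,[337,371,201,257],[248,280,213,268]),
"white":(.062,.0195,[257,282,254,295],[348,371,232,269]),
"amber":(.055,.0215,[301,326,236,274],[300,323,233,267])}
for k,(h,r,a,b) in T.items():
    x0=onz("scene",[[(a[0]+(a[1] if a[1]==a[1] else a[0]+45))/2,a[3]]],0,cs)[0,:2]
    print(k,*[np.round(v,4) for v in fit([("scene",np.array(a,float),cs),("side",np.array(b,float),cd)],h,r,x0)])
a=cv2.imread("pics/scene0.png")[180:350,200:420]; b=cv2.imread("pics/side0.png")[190:340,230:400]
cv2.imwrite("pics/crop0.png",np.hstack([cv2.resize(a,(400,309),interpolation=2),cv2.resize(b,(350,309),interpolation=2)]))
E
```

```text
flask [0.4514 0.2618] [-1.2838  0.531   0.6752  0.7983 -0.6325 -0.1805 -0.3578  1.4327]
pink [0.5552 0.2188] [-0.1765  0.172   1.5181  0.6885  0.0885 -0.7152  0.2177  0.757 ]
green [0.4547 0.0172] [ 0.1115 -0.0494  0.3657  0.0031 -0.1766  0.6322]
blue [0.6148 0.012 ] [ 0.1807  0.8886 -0.2492  2.7847]
beaker [0.622  0.1203] [-0.1125  0.0909  0.4924  1.5053 -2.3399  0.4509  0.1283  0.9613]
white [0.4389 0.126 ] [-0.152   0.251   0.1296  0.7433  0.0192 -0.3272  0.104   0.967 ]
amber [0.531  0.1238] [ 0.094  -0.5922  0.2837  0.7159 -0.2757 -0.4893 -0.7485  1.4967]
```

View pics/crop0.png

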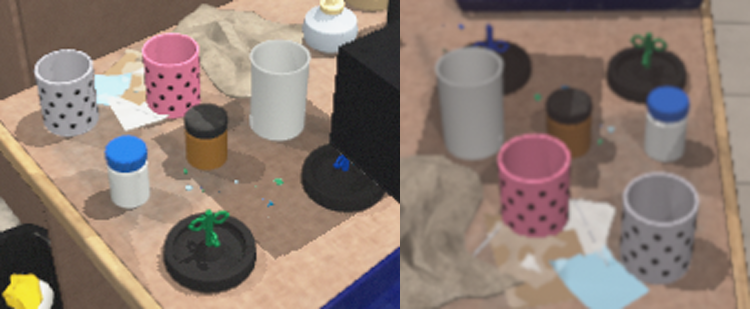

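The crop confirms the grey flask with dark holes, apart from the pink one. Next I work out the shift to a point above the flask, and check where the black box stands.

```bash
cat > mv.py <<'E'
from h import *
from scipy.spatial.transform import Rotation as Ro
def Rt(s):
    q=np.array(s["ee_rot"]); return Ro.from_quat(q[[1,2,3,0]])
def shift(target):
    s=manip.get_state(); return np.round(Rt(s).inv().apply(np.array(target)-s["position"])*1000,1), np.round(Rt(s).as_matrix(),4)
E
python3 - <<'E'
from mv import *
print(shift([.4514,.2618,.19]))
o1,d1=ray("scene",[[630,355]]);o2,d2=ray("side",[[337,37]])
A=np.c_[d1[0],-d2[0]];t=np.linalg.lstsq(A,o2-o1,rcond=None)[0];print(o1+t[0]*d1[0],o2+t[1]*d2[0])
o1,d1=ray("scene",[[386,215]])
print(o1, [np.round(o1+d1[0]*k,3) for k in (.5,.7,.9)])
E
```

```text
(array([-203.1,  366. ,   41.3]), array([[ 2.646e-01,  9.644e-01,  0.000e+00],
       [ 9.644e-01, -2.646e-01,  1.000e-04],
       [ 1.000e-04,  0.000e+00, -1.000e+00]]))
[ 0.48675747 -0.37197963  0.29075059] [ 0.4895315  -0.37276253  0.29364016]
[ 0.15352598 -0.40395554  0.60199315] [array([ 0.445, -0.127,  0.305]), array([ 0.562, -0.016,  0.187]), array([0.679, 0.095, 0.068])]
```

```bash
python3 - <<'E'
from h import *
a=cv2.imread("pics/side0.png")[10:130,250:400]
cv2.imwrite("pics/crop1.png",cv2.resize(a,(750,600),interpolation=2))
E
```

```text
(no output)
```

View pics/crop1.png

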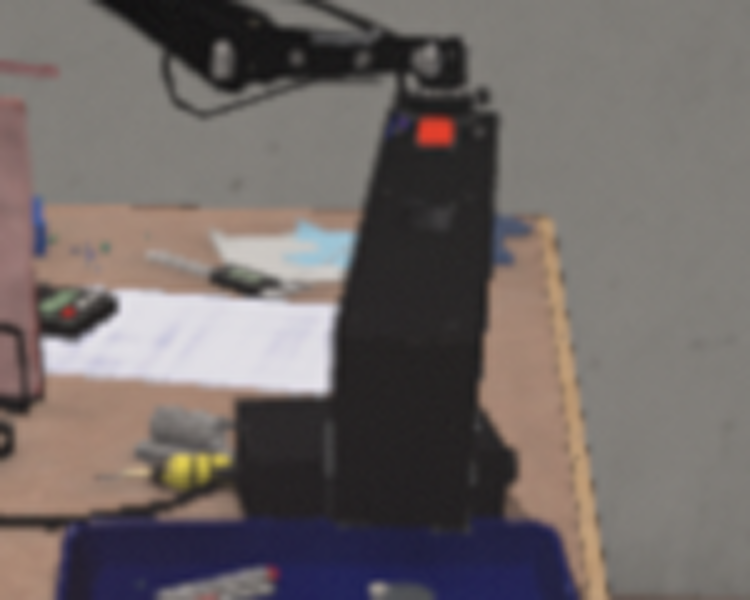

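Call:
drive_tool([
  [-40,73,8,0,1],
  [-80,146,16,0,1],
  [-120,219,24,0,1],
  [-160,292,32,0,1],
  [-203,366,41,0,1],
])

```text
clock: 1.55
position: [0.3318, 0.3798, 0.2073]
ee_rot: [-0.0, 0.795, 0.607, 0.001]
contact_force: [1.2, 0.7, 0.6]
width: 0.0857
```

The box is a lamp head or instrument beyond the tray. I triangulate its near end and compute the remaining shift.

```bash
python3 - <<'E'
from mv import *
print(shift([.4514,.2618,.19])[0])
def tri(a,b):
    o1,d1=ray("scene",[a]);o2,d2=ray("side",[b])
    A=np.c_[d1[0],-d2[0]];t=np.linalg.lstsq(A,o2-o1,rcond=None)[0];return o1+t[0]*d1[0],o2+t[1]*d2[0]
print(tri([412,193],[318,78]),tri([386,198],[346,78]),tri([386,258],[343,114]))
E
```

```text
[-82.2 146.5  17.3]
(array([ 0.52284086, -0.09208386,  0.28205489]), array([ 0.52776195, -0.09346432,  0.2863898 ])) (array([ 0.47914701, -0.09232687,  0.29357593]), array([ 0.47304264, -0.09051265,  0.28896416])) (array([ 0.47788133, -0.10280467,  0.21083878]), array([ 0.47503376, -0.10197018,  0.20911998]))
```

Call:
drive_tool([
  [-27,49,6,0,1],
  [-54,98,12,0,1],
  [-82,146,17,0,1],
  [-82,146,17,0,1],
  [-82,146,17,0,1],
])

```text
clock: 2.05
position: [0.4531, 0.2599, 0.1899]
ee_rot: [0.0, 0.796, 0.605, 0.0]
contact_force: [-0.3, -0.4, -0.8]
width: 0.0852
```

```bash
python3 - <<'E'
from mv import *
s=manip.get_state();print(s["clock"],s["position"],s["qd"].round(3))
c=cal("wrist");np.savez("cal_w1.npz",*c)
im=manip.get_image("wrist");cv2.imwrite("pics/w1.png",im)
for k in ["flask_center"]:
    for i,m in enumerate(manip.masks_of("wrist",k)):
        ys,xs=np.nonzero(m["pixels"]); print(k,round(m["conf"],2),np.round(m["location"]),xs.min(),xs.max(),ys.min(),ys.max(),len(xs));np.save(f"m{i}.npy",m["pixels"])
for z in (.07,0):
  a=np.linspace(0,2*np.pi,40)
  cv2.polylines(im,[proj("wrist",np.c_[.4514+.03*np.cos(a),.2618+.03*np.sin(a),0*a+z],c).astype(int)],True,(0,255,0),1)
cv2.imwrite("pics/w1o.png",im)
E
```

```text
2.05 [0.45311795 0.25991923 0.18990969] [ 0.055 -0.017  0.016  0.044  0.02   0.027]
flask_center 0.93 [321. 247.] 277 362 179 271 3721
flask_center 0.79 [304. 354.] 264 340 300 404 6158
flask_center 0.3 [227. 404.] 195 256 384 434 2101
```

View pics/w1o.png

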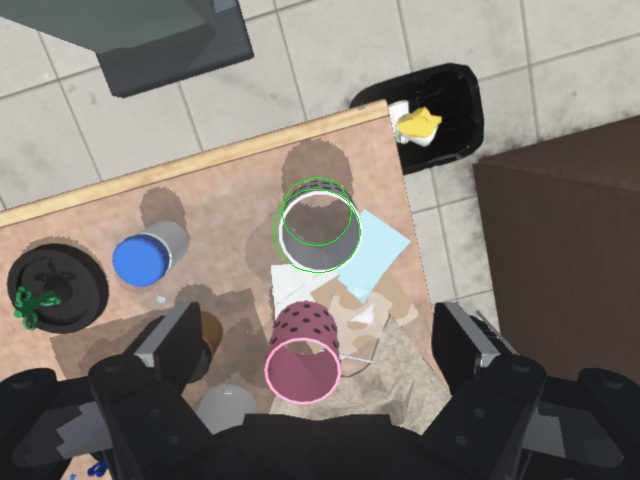

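The wrist view shows the grey flask's bright top ring around (320,231), the pink one at (303,360), the white jar at (140,260) and the green base at (58,288). I refine the flask and green base from this view.

```bash
python3 - <<'E'
from mv import *
im=cv2.imread("pics/w1.png");z=np.load("cal_w1.npz");c=tuple(z[k] for k in z.files)
g=im.min(2);m=(g>200).astype(np.uint8);m[:180]=0;m[280:]=0;m[:,:265]=0;m[:,372:]=0
ys,xs=np.nonzero(m)
# keep pixels near expected ring
P=onz("wrist",np.c_[xs,ys],.07,c)[:,:2]
from scipy.optimize import least_squares
ctr=np.array([.4514,.2618])
for _ in range(4):
    d=np.linalg.norm(P-ctr,axis=1);k=abs(d-.02875)<.004
    s=least_squares(lambda q:np.linalg.norm(P[k]-q[:2],axis=1)-q[2],[*ctr,.0288],loss="soft_l1",f_scale=.001);ctr=s.x[:2]
print("flask",s.x,k.sum())
a=np.linspace(0,2*np.pi,60)
for x,y,zz,r in [(s.x[0],s.x[1],.07,.03),(.4547,.0172,.016,.042),(.4547,.0172,.016,.033)]:
    cv2.polylines(im,[proj("wrist",np.c_[x+r*np.cos(a),y+r*np.sin(a),0*a+zz],c).round().astype(int)],True,(0,0,255),1)
cv2.imwrite("pics/w1c.png",cv2.resize(im[160:360,0:380],(760,400)))
print(shift([s.x[0],s.x[1],.1])[0])
E
```

```text
flask [0.45331867 0.26375224 0.02893815] 1124
[ 2.2  2.  90.2]
```

View pics/w1c.png

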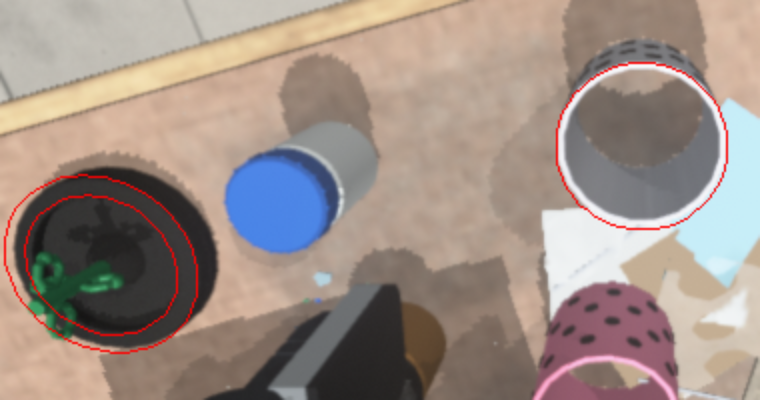

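Call:
drive_tool([
  [1.5,2,40,0,1],
  [1.5,2,80,0,1],
  [1.5,2,120,0,1],
  [1.5,2,150,0,1],
  [1.5,2,170,0,1],
])

```text
clock: 2.65
position: [0.4506, 0.2641, 0.0183]
ee_rot: [-0.001, 0.795, 0.607, -0.001]
contact_force: [0.1, 0.2, 0.0]
width: 0.0851
```

Call:
drive_tool([
  [0,0,1,0,1],
  [0,0,1,0,1],
])

```text
clock: 2.85
position: [0.4495, 0.2651, 0.0174]
ee_rot: [-0.001, 0.794, 0.608, -0.002]
contact_force: [0.1, -0.0, 0.6]
width: 0.0851
```

```bash
python3 - <<'E'
from mv import *
print(shift([.453,.263,.02])[0],manip.get_state()["contact_force"])
im=manip.get_image("wrist");cv2.imwrite("pics/w2.png",im)
E
```

```text
[-1.1  3.9 -2.7] [ 0.13073819 -0.04535225  0.63854215]
```

View pics/w2.png

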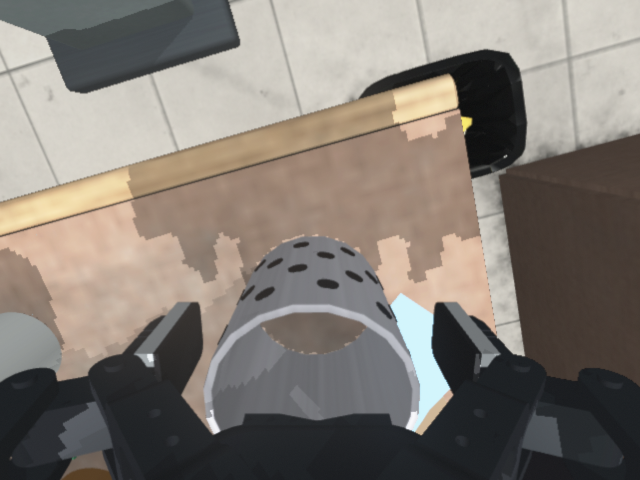

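The fingers straddle the flask, whose ring spans columns 205–418. I correct the offset and close.

Call:
drive_tool([
  [-1,4,-2.5,0,1],
  [-1,4,-2.5,0,1],
  [-1,4,-2.5,0,0.3],
  [-1,4,-2.5,0,-0.2],
  [-1,4,-2.5,0,-1],
], squeeze=50)

```text
clock: 3.4
position: [0.4545, 0.2632, 0.0217]
ee_rot: [-0.001, 0.794, 0.607, -0.0]
contact_force: [-0.7, -1.1, 6.6]
width: 0.0592
```

Call:
drive_tool([
  [0,0,0,0,-1],
  [0,0,0,0,-1],
  [0,0,0,0,-1],
])

```text
clock: 3.7
position: [0.4543, 0.263, 0.0217]
ee_rot: [-0.001, 0.794, 0.607, -0.0]
contact_force: [-0.2, -1.4, 1.9]
width: 0.059
```

Gripped at about 59–60 mm. Lift straight up 140 mm.

Call:
drive_tool([
  [0,0,-10,0,-1],
  [0,0,-40,0,-1],
  [0,0,-80,0,-1],
  [0,0,-115,0,-1],
  [0,0,-140,0,-1],
])

```text
clock: 4.2
position: [0.4551, 0.2631, 0.1644]
ee_rot: [-0.001, 0.794, 0.607, 0.001]
contact_force: [1.2, 0.9, -3.8]
width: 0.059
```

Call:
drive_tool([
  [0,0,0,0,-1],
  [0,0,0,0,-1],
])

```text
clock: 4.4
position: [0.4549, 0.263, 0.1644]
ee_rot: [-0.001, 0.794, 0.607, 0.001]
contact_force: [-0.4, 0.5, -4.1]
width: 0.0592
```

```bash
python3 - <<'E'
from mv import *
s=manip.get_state();print(s["position"],s["contact_force"],s["moment"],s["width"])
ims=[manip.get_image(n) for n in ("scene","side")]
for n in ("scene","side"):
    for m in manip.masks_of(n,"flask_center"):
        ys,xs=np.nonzero(m["pixels"]); print(n,round(m["conf"],2),np.round(m["location"]),xs.min(),xs.max(),ys.min(),ys.max())
im=manip.get_image("wrist");cv2.imwrite("pics/w3.png",im)
cv2.imwrite("pics/c3.png",np.hstack([cv2.resize(ims[0][60:360,150:450],(400,400)),cv2.resize(ims[1][90:390,200:500],(400,400))]))
print(shift([.455,.10,s["position"][2]]),shift([.455,.017,s["position"][2]])[0])
E
```

```text
[0.45486461 0.26304637 0.16441646] [-0.35108964  0.50427461 -4.12528412] [ 0.0325175   0.01097197 -0.03102556] 0.05918521165355224
scene 0.97 [222. 171.] 207 245 143 191
scene 0.89 [290. 219.] 278 308 198 244
side 0.79 [370. 245.] 340 383 208 265
side 0.55 [295. 280.] 277 311 256 306
(array([-156.7,   43.6,   -2. ]), array([[ 2.624e-01,  9.649e-01, -2.600e-03],
       [ 9.650e-01, -2.624e-01,  8.000e-04],
       [ 1.000e-04, -2.700e-03, -1.000e+00]])) [-236.8   65.3   -2. ]
```

View pics/c3.png

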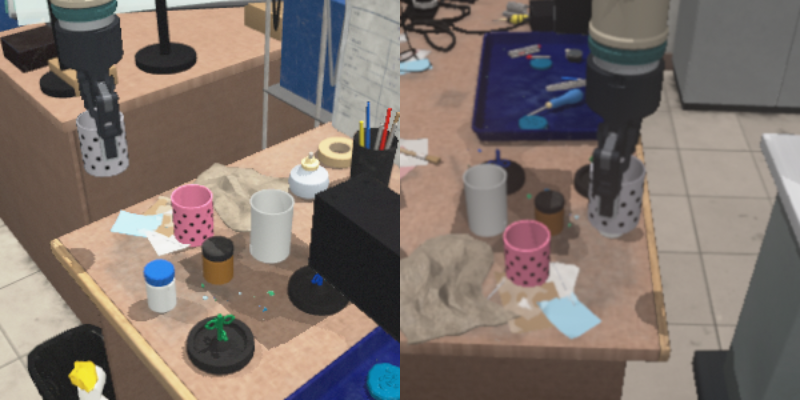

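View pics/w3.png

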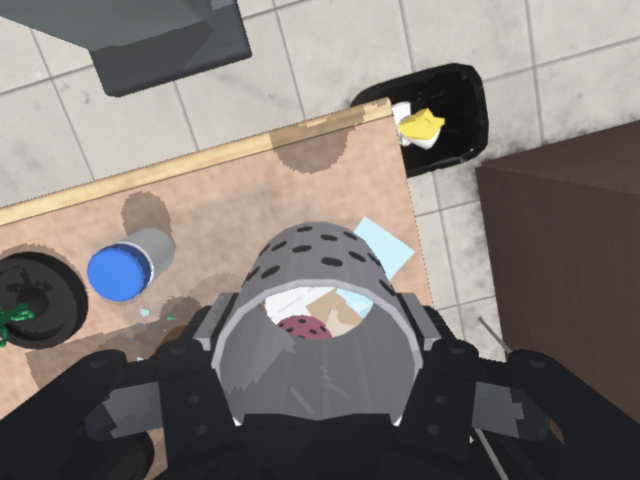

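The flask is held, with its lower edge about 0.143 above the bench, higher than the 0.088 beaker. I start carrying it, with a mid-stop to measure the base.

Call:
drive_tool([
  [-20,6,-2,0,-1],
  [-55,15,-2,0,-1],
  [-90,25,-2,0,-1],
  [-125,35,-2,0,-1],
  [-150,42,-2,0,-1],
])

```text
clock: 5.15
position: [0.4545, 0.1049, 0.1635]
ee_rot: [-0.001, 0.795, 0.607, -0.002]
contact_force: [-0.7, -0.6, -3.1]
width: 0.0591
```

Call:
drive_tool([
  [-5,1,0,0,-1],
  [-5,1,0,0,-1],
])

```text
clock: 5.35
position: [0.4536, 0.0992, 0.1627]
ee_rot: [-0.002, 0.795, 0.606, -0.003]
contact_force: [0.2, 0.0, -3.7]
width: 0.059
```

```bash
python3 - <<'E'
from mv import *
s=manip.get_state();print(s["position"],s["contact_force"],s["width"],Rt(s).as_matrix().round(4))
c=cal("wrist");np.savez("cal_w4.npz",*c);np.savez("st4.npz",p=s["position"],R=Rt(s).as_matrix())
im=manip.get_image("wrist");cv2.imwrite("pics/w4.png",im)
E
```

```text
[0.45361782 0.09917465 0.16269094] [ 2.39032064e-01  2.67372978e-03 -3.74060100e+00] 0.059003193324810244 [[ 2.651e-01  9.642e-01 -6.600e-03]
 [ 9.642e-01 -2.652e-01  2.000e-04]
 [-1.600e-03 -6.400e-03 -1.000e+00]]
```

View pics/w4.png

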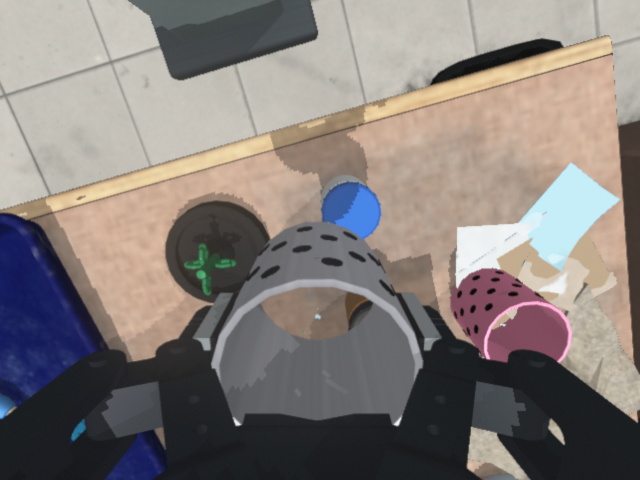

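The wrist view shows the green base at (217,250), with the white jar lid at (352,210) beyond it. I overlay candidate positions on the base.

```bash
cat > ov.py <<'E'
from mv import *
import sys
def run(tag,calf,crop,scale,circs,out):
    im=cv2.imread(f"pics/{tag}.png");z=np.load(calf);c=tuple(z[k] for k in z.files)
    x0,x1,y0,y1=crop; o=cv2.resize(im[y0:y1,x0:x1],None,fx=scale,fy=scale,interpolation=2)
    o=np.clip((o/255.)**.6*255,0,255).astype(np.uint8)
    a=np.linspace(0,2*np.pi,90)
    for x,y,zz,r,col in circs:
        p=(proj("wrist",np.c_[x+r*np.cos(a),y+r*np.sin(a),0*a+zz],c)-[x0,y0]+.5)*scale
        cv2.polylines(o,[p.round().astype(int)],True,col,1)
    cv2.imwrite(out,o)
E
python3 - <<'E'
from ov import *
im=cv2.imread("pics/w4.png");z=np.load("cal_w4.npz");c=tuple(z[k] for k in z.files)
# radial edge search: dark base -> lighter outside, at z=.016 (top rim) for visible sides
g=cv2.GaussianBlur(cv2.cvtColor(im,6),(0,0),1).astype(np.float32)
from scipy.optimize import least_squares
ctr=np.array([.4547,.0172]);
for it in range(5):
    pts=[]
    for th in np.linspace(0,2*np.pi,120,endpoint=False):
        rr=np.linspace(.034,.050,65)
        P=np.c_[ctr[0]+rr*np.cos(th),ctr[1]+rr*np.sin(th),0*rr+.016]
        uv=proj("wrist",P,c).astype(np.float32)
        if uv[:,0].max()>255 and uv[:,1].max()>215: continue
        v=cv2.remap(g,uv[:,0].reshape(1,-1).copy(),uv[:,1].reshape(1,-1).copy(),1)[0]
        d=np.gradient(v);i=d.argmax()
        if d[i]>2: pts.append(P[i,:2])
    pts=np.array(pts)
    s=least_squares(lambda q:np.linalg.norm(pts-q,axis=1)-.042,ctr,loss="soft_l1",f_scale=.0007);ctr=s.x
print(ctr,len(pts),np.median(abs(np.linalg.norm(pts-ctr,axis=1)-.042)))
run("w4","cal_w4.npz",(150,290,190,320),4.5,[(.4547,.0172,.016,.042,(0,0,255)),(*ctr,.016,.042,(0,255,0)),(*ctr,.016,.033,(0,255,0))],"pics/w4o.png")
E
```

```text
[0.45430525 0.02083415] 80 0.0004684027643545273
```

View pics/w4o.png

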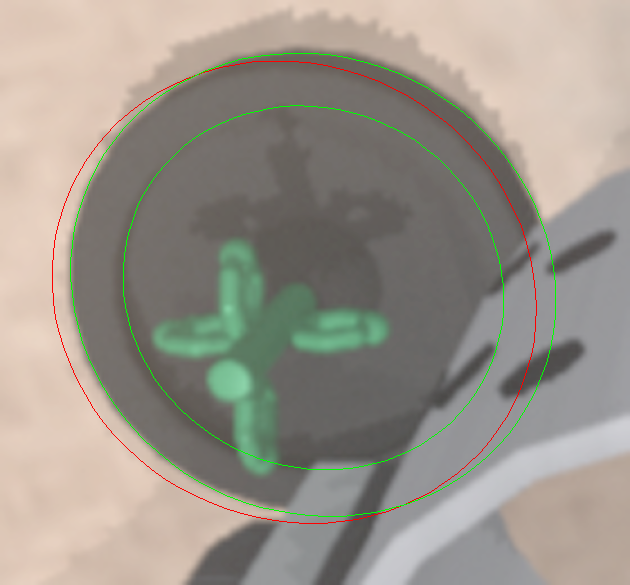

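```bash
python3 - <<'E'
from mv import *
im=cv2.imread("pics/w4.png");z=np.load("cal_w4.npz");c=tuple(z[k] for k in z.files)
s=np.load("st4.npz");p,R=s["p"],s["R"]
o=cv2.resize(im[210:480,180:460],None,fx=2.2,fy=2.2,interpolation=2)
a=np.linspace(0,2*np.pi,120)
for oy,col in [(-.0012,(0,0,255)),(.0015,(0,255,0))]:
  for tz,r in [(-.0483,.03),(-.0483,.0275),(.0217,.0275),(.0217,.03)]:
    P=np.c_[r*np.cos(a),oy+r*np.sin(a),0*a+tz]@R.T+p
    uv=(proj("wrist",P,c)-[180,210]+.5)*2.2
    cv2.polylines(o,[uv.round().astype(int)],True,col,1)
cv2.imwrite("pics/w4f.png",o)
E
```

```text
(no output)
```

View pics/w4f.png

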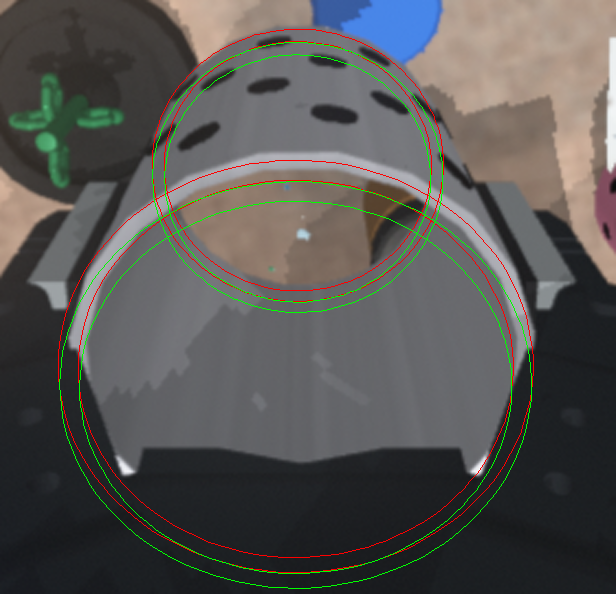

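```bash
python3 - <<'E'
from mv import *
print(shift([.4559,.0198,.16])[0])
E
```

```text
[-76.9  23.2   2.8]
```

Call:
drive_tool([
  [-25,8,1,0,-1],
  [-50,16,2,0,-1],
  [-70,21,3,0,-1],
  [-77,23,3,0,-1],
  [-77,23,3,0,-1],
])

```text
clock: 5.9
position: [0.4559, 0.0202, 0.1596]
ee_rot: [-0.002, 0.795, 0.606, -0.002]
contact_force: [-0.8, 0.7, -2.7]
width: 0.0591
```

```bash
cat > look.py <<'E'
from ov import *
def look(tag,base=(.4543,.0208),crop=(180,460,210,480)):
    s=manip.get_state();p,R=s["position"],Rt(s).as_matrix()
    print(s["clock"],p,s["contact_force"],s["width"],R[:,2].round(4),s["qd"].round(3),s["qpos"].round(2))
    c=cal("wrist");np.savez(f"cal_{tag}.npz",*c);np.savez(f"st_{tag}.npz",p=p,R=R)
    im=manip.get_image("wrist");cv2.imwrite(f"pics/{tag}.png",im)
    for n in ("scene","side"): cv2.imwrite(f"pics/{tag}_{n}.png",manip.get_image(n))
    return im,c,p,R
E
python3 - <<'E'
from look import *
im,c,p,R=look("w5")
o=cv2.resize(im[180:480,140:500],None,fx=2,fy=2,interpolation=2)
o=np.clip((o/255.)**.6*255,0,255).astype(np.uint8)
a=np.linspace(0,2*np.pi,120)
def draw(P,col): cv2.polylines(o,[((proj("wrist",P,c)-[140,180]+.5)*2).round().astype(int)],True,col,1)
for tz,r in [(-.0483,.0275),(.0217,.0275),(.0217,.03)]:
    draw(np.c_[.0005+r*np.cos(a),-.0018+r*np.sin(a),0*a+tz]@R.T+p,(0,0,255))
for r in (.042,.033): draw(np.c_[.4543+r*np.cos(a),.0208+r*np.sin(a),0*a+.016],(0,255,0))
cv2.imwrite("pics/w5o.png",o)
E
```

```text
5.9 [0.45588871 0.02022705 0.15963904] [-0.84782802  0.68196482 -2.71892841] 0.05905955374106032 [-0.0062  0.0016 -1.    ] [ 0.02  -0.004 -0.     0.018  0.004  0.009] [-0.11  0.16  1.86  0.    1.14 -1.41]
```

View pics/w5o.png

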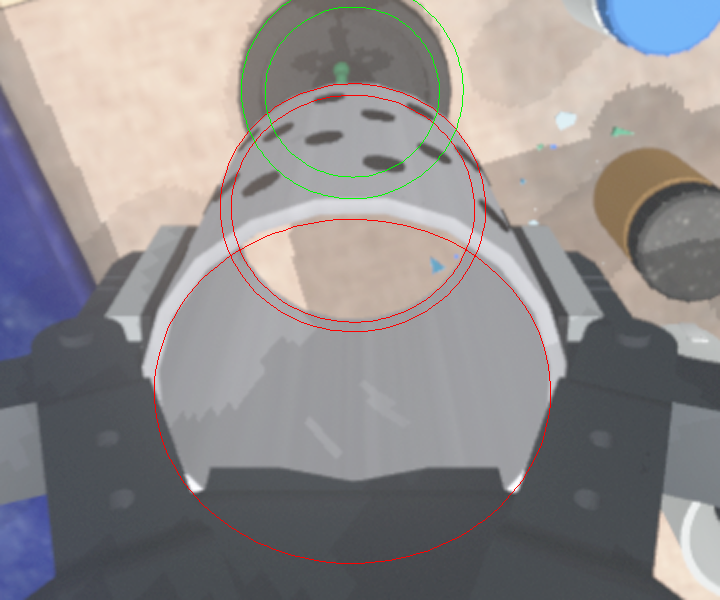

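View pics/w5_scene.png

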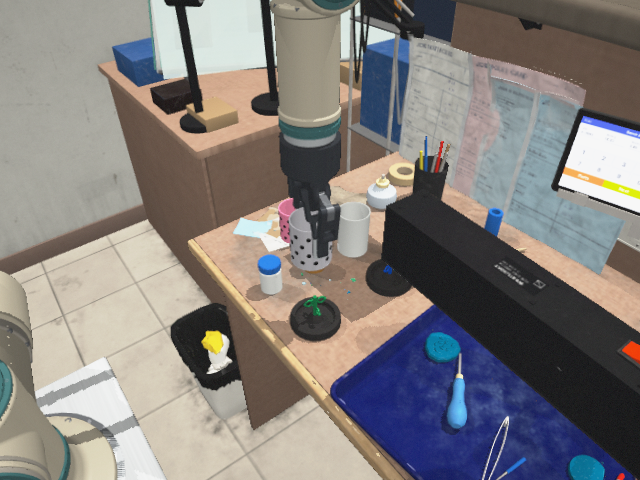

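View pics/w5_side.png

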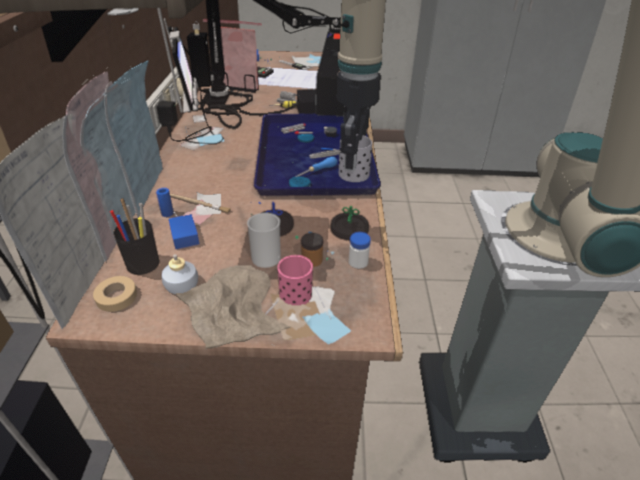

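Scene shows the flask high, with nothing touched, and the bases undisturbed. The wrist overlay of the base is a few px off, so I refit it from here.

```bash
cat > basefit.py <<'E'
from look import *
from scipy.optimize import least_squares
def basefit(im,c,valid,ctr=(.4545,.019),name="wrist",r0=.042,z=.016,out=None,s=4,free=False):
    g=cv2.GaussianBlur(cv2.cvtColor(im,6),(0,0),.8).astype(np.float32);ctr=np.array(ctr)
    for it in range(6):
        pts=[];uvs=[]
        for th in np.linspace(0,2*np.pi,180,endpoint=False):
            rr=np.linspace(r0-.006,r0+.006,61)
            P=np.c_[ctr[0]+rr*np.cos(th),ctr[1]+rr*np.sin(th),0*rr+z]
            uv=proj(name,P,c).astype(np.float32)
            if not valid(*uv[30]): continue
            v=cv2.remap(g,uv[:,0].reshape(1,-1).copy(),uv[:,1].reshape(1,-1).copy(),1)[0]
            d=np.gradient(v);i=d.argmax()
            if d[i]>.8: pts.append(P[i,:2]);uvs.append(uv[i])
        pts=np.array(pts);x0=[*ctr]+([r0] if free else [])
        sol=least_squares(lambda q:np.linalg.norm(pts-q[:2],axis=1)-(q[2] if free else r0),x0,loss="soft_l1",f_scale=.0005);ctr=sol.x[:2]
    print(name,sol.x.round(4),len(pts),np.median(abs(sol.fun)).round(5))
    if out:
        uvs=np.array(uvs);x0,y0=(uvs.min(0)-25).astype(int).clip(0);x1,y1=(uvs.max(0)+25).astype(int)
        o=cv2.resize(im[y0:y1,x0:x1],None,fx=s,fy=s,interpolation=2);o=((o/255.)**.6*255).astype(np.uint8)
        for u in uvs: cv2.circle(o,tuple(((u-[x0,y0]+.5)*s).round().astype(int)),1,(0,0,255),-1)
        a=np.linspace(0,2*np.pi,100)
        cv2.polylines(o,[((proj(name,np.c_[ctr[0]+r0*np.cos(a),ctr[1]+r0*np.sin(a),0*a+z],c)-[x0,y0]+.5)*s).astype(int)],True,(0,255,0),1)
        cv2.imwrite(out,o)
    return sol.x
def LC(f): z=np.load(f);return tuple(z[k] for k in z.files)
E
python3 - <<'E'
from basefit import *
W=cv2.imread
for free in (False,True):
    basefit(W("pics/w5.png"),LC("cal_w5.npz"),lambda u,v:v<212,out="pics/b5.png",free=free)
    basefit(W("pics/w4.png"),LC("cal_w4.npz"),lambda u,v:not(u>250 and v>215) and v<285,free=free)
    basefit(W("pics/scene0.png"),LC("cal_scene.npz"),lambda u,v:True,name="scene",free=free,out="pics/bs.png",s=6)
    basefit(W("pics/side0.png"),LC("cal_side.npz"),lambda u,v:True,name="side",free=free,out="pics/bd.png",s=6)
E
python3 -c "
import cv2,numpy as np
a=[cv2.resize(cv2.imread(f'pics/{n}.png'),(260,260)) for n in ('b5','bs','bd')];cv2.imwrite('pics/b3.png',np.hstack(a))"
```

```text
wrist [0.4546 0.018 ] 73 0.00033
wrist [0.4541 0.0209] 85 0.0004
scene [0.4504 0.0121] 180 0.0027
side [0.4538 0.0189] 138 0.00166
wrist [0.4527 0.0185 0.0404] 76 0.00011
wrist [0.4553 0.0215 0.0431] 83 0.00027
scene [0.4508 0.012  0.0446] 180 0.00191
side [0.4547 0.0225 0.0447] 148 0.0026
```

View pics/b3.png

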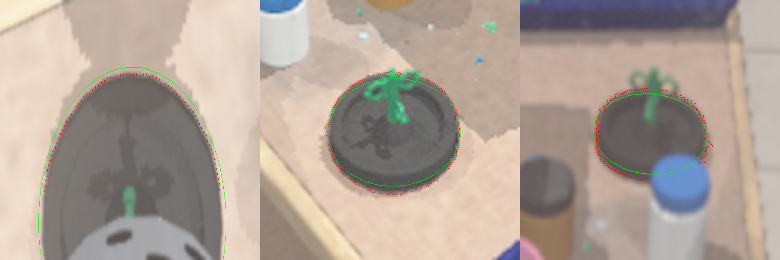

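```bash
python3 - <<'E'
from fit import *
obs=[];z0=manip.get_state()["position"][2]-.0217;print(z0)
for n in ("scene","side"):
    c=cal(n)
    for i,m in enumerate(manip.masks_of(n,"flask_center")):
        ys,xs=np.nonzero(m["pixels"]);b=np.array([xs.min(),xs.max()+1,ys.min(),ys.max()+1],float);print(n,m["conf"],b)
        exp=proj(n,[[.454,.019,z0+.035]],c)[0]
        if np.linalg.norm(m["location"]-exp)<25: obs.append((n,b,c)); print(" pred",bb(hull(n,.4543,.0190,z0,.07,.03,c)).round(1))
print(fit(obs,.07,.03,[.455,.019],z0))
im=np.hstack([cv2.resize(cv2.imread("pics/w5_scene.png")[200:350,260:410],(400,400),interpolation=2),cv2.resize(cv2.imread("pics/w5_side.png")[120:250,300:430],(400,400),interpolation=2)]);cv2.imwrite("pics/c5.png",im)
E
```

```text
0.13804681694208135
scene 0.62 [288. 332. 208. 271.]
 pred [289.5 333.5 206.7 272. ]
scene 0.56 [278. 295. 198. 243.]
side 0.85 [338. 371. 137. 182.]
 pred [337.4 371.2 134.  181.8]
side 0.62 [277. 313. 256. 307.]
(array([0.45353476, 0.02127097]), array([ 0.11098334,  0.02729224, -1.85545113,  0.39106862, -0.16697471,
        0.64178385, -2.41809266,  0.42313279]))
```

View pics/c5.png

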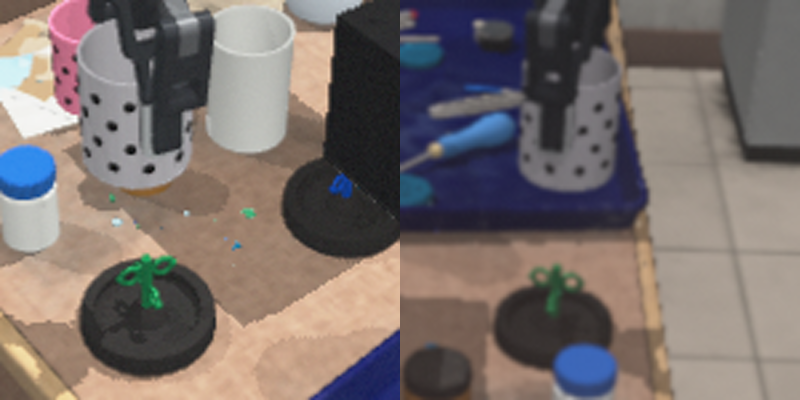

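External views and the wrist agree that the flask sits about 3 mm too far to +y. I correct that and descend to just above the tree.

```bash
python3 - <<'E'
from mv import *
print(shift([.4567,.0169,.094])[0])
E
```

```text
[-3.4  2.4 65.8]
```

Call:
drive_tool([
  [-3.4,2.4,5,0,-1],
  [-3.4,2.4,25,0,-1],
  [-3.4,2.4,45,0,-1],
  [-3.4,2.4,62,0,-1],
  [-3.4,2.4,66,0,-1],
])

```text
clock: 6.65
position: [0.4551, 0.0173, 0.0919]
ee_rot: [-0.004, 0.795, 0.607, -0.003]
contact_force: [-0.9, 1.0, -3.7]
width: 0.0595
```

```bash
cat > chk.py <<'E'
from basefit import *
from fit import fit,bb,hull
def chk(tag):
    im,c,p,R=look(tag); z0=p[2]-.0217; obs=[]
    for n in ("scene","side"):
        cc=cal(n);exp=proj(n,[[.4547,.018,z0+.035]],cc)[0]
        for m in manip.masks_of(n,"flask_center"):
            ys,xs=np.nonzero(m["pixels"]);b=np.array([xs.min(),xs.max()+1,ys.min(),ys.max()+1],float)
            if np.linalg.norm(m["location"]-exp)<20: obs.append((n,b,cc));print(n,b,bb(hull(n,.4547,.0172,z0,.07,.03,cc)).round(1))
    if obs: print(fit(obs,.07,.03,[.455,.018],z0))
    a=np.linspace(0,2*np.pi,120)
    W=[]
    for n,x,y,w in (("scene",250,210,140),("side",290,130,120)):
        I=cv2.imread(f"pics/{tag}_{n}.png");s=400/w;o=cv2.resize(I[y:y+w,x:x+w],(400,400),interpolation=2);cc=cal(n)
        for cx,cy,z,r,col in ((.4547,.0172,z0,.03,(0,0,255)),(.4547,.0172,.016,.042,(0,255,0)),(.4547,.0172,z0+.07,.03,(0,0,255))):
            cv2.polylines(o,[((proj(n,np.c_[cx+r*np.cos(a),cy+r*np.sin(a),0*a+z],cc)-[x,y]+.5)*s).round().astype(int)],True,col,1)
        W.append(o)
    cv2.imwrite(f"pics/{tag}_c.png",np.hstack(W))
    o=cv2.resize(im[180:480,140:500],None,fx=2,fy=2,interpolation=2);o=((o/255.)**.6*255).astype(np.uint8)
    def draw(P,col): cv2.polylines(o,[((proj("wrist",P,c)-[140,180]+.5)*2).round().astype(int)],True,col,1)
    for tz,r in [(-.0483,.0275),(.0217,.0275),(.0217,.03)]:
        draw(np.c_[.0005+r*np.cos(a),-.0018+r*np.sin(a),0*a+tz]@R.T+p,(0,0,255))
    for r in (.042,.033): draw(np.c_[.4547+r*np.cos(a),.018+r*np.sin(a),0*a+.016],(0,255,0))
    cv2.imwrite(f"pics/{tag}_o.png",o)
E
python3 -c "
from chk import *
chk('w6')"
```

```text
6.65 [0.45513334 0.01727823 0.09194875] [-0.87954463  0.96545684 -3.72816428] 0.05952462972903654 [-0.0101  0.0018 -0.9999] [ 0.     0.029  0.022  0.001 -0.082  0.001] [-0.12  0.23  1.96  0.    0.96 -1.42]
scene [292. 333. 245. 304.] [292.8 334.2 243.9 305.4]
side [337. 369. 167. 209.] [335.9 368.  164.7 210.5]
(array([0.4530715 , 0.01780077]), array([-0.31029482,  0.03267692, -0.85050658,  1.70037092, -0.30996021,
       -0.18726634, -2.14286539,  1.6522971 ]))
```

View pics/w6_c.png

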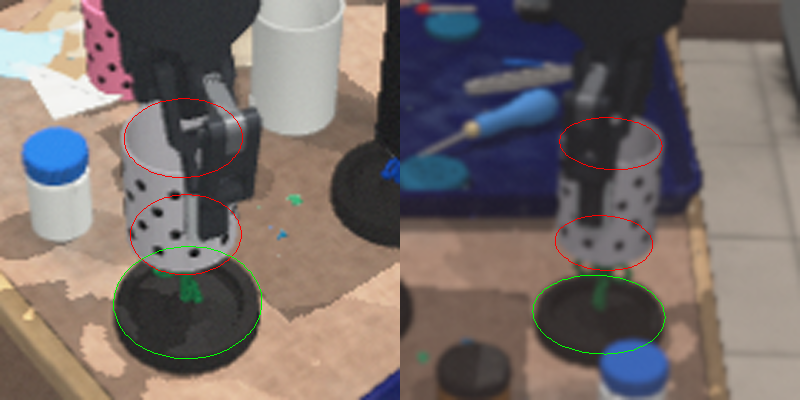

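View pics/w6_o.png

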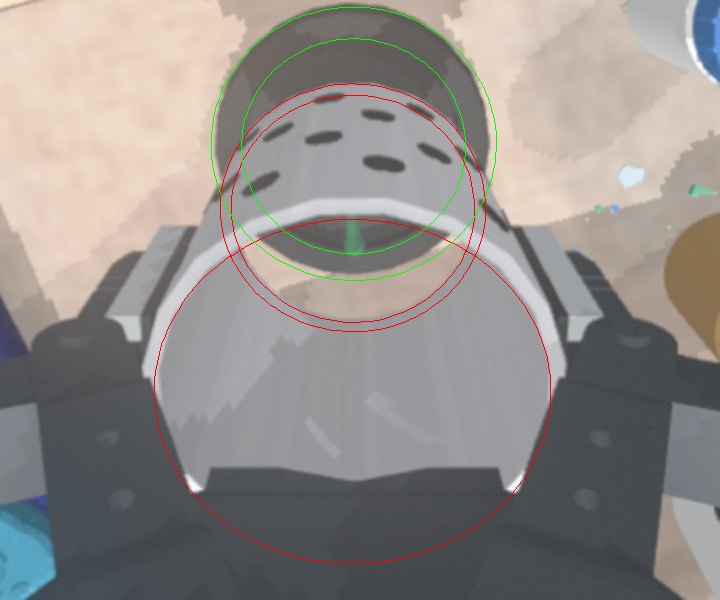

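The flask is just above the tree; the tree stem shows in the bore at (352,235), and centring is within 2 mm. I check the settled state.

```bash
python3 - <<'E'
from mv import *
s=manip.get_state();print(s["clock"],s["position"],Rt(s).as_matrix()[:,2].round(4),s["qd"].round(3))
p=s["position"]
print(shift([.4566,.0167,.06])[0],shift([.4566,.0167,.048])[0])
E
```

```text
6.9 [0.45761289 0.0168926  0.09462168] [-0.004   0.0011 -1.    ] [-0.002 -0.006  0.     0.001 -0.001  0.   ]
[-0.5 -0.8 34.6] [-0.5 -0.7 46.6]
```

```bash
python3 -c "
from chk import *
chk('w7')"
```

```text
6.9 [0.45761289 0.0168926  0.09462168] [ 0.86870508  0.45383358 -2.73349266] 0.05923143285301854 [-0.004   0.0011 -1.    ] [-0.002 -0.006  0.     0.001 -0.001  0.   ] [-0.12  0.23  1.95  0.    0.96 -1.42]
scene [292. 333. 244. 303.] [292.8 334.2 242.6 304.2]
side [336. 368. 166. 209.] [335.9 368.1 163.5 209.4]
(array([0.45442967, 0.01899144]), array([-0.09529187,  0.26910841, -1.97749101,  0.6065719 ,  0.07840412,
        0.26301411, -2.04425326,  0.87389676]))
```

View pics/w7_c.png

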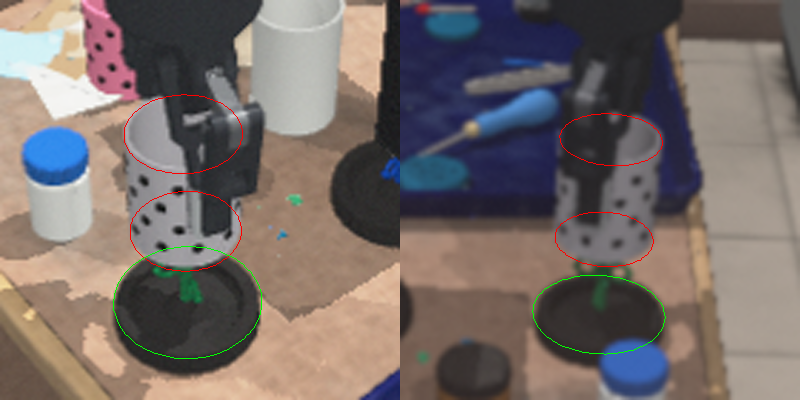

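View pics/w7_o.png

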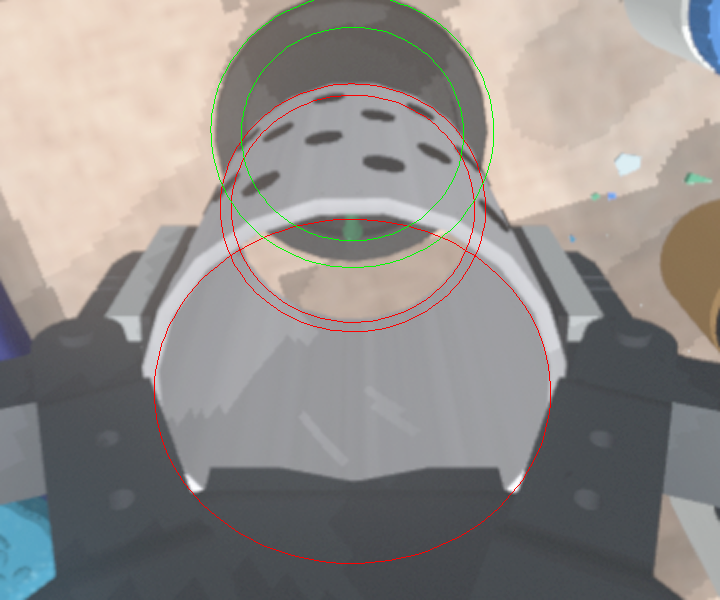

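```bash
python3 -c "
from mv import *
print(shift([.4567,.0160,.067])[0])"
```

```text
[-1.   0.1 27.3]
```

Call:
drive_tool([
  [-1,0,0,0,-1],
  [-1,0,10,0,-1],
  [-1,0,20,0,-1],
  [-1,0,27,0,-1],
  [-1,0,27,0,-1],
])

```text
clock: 7.65
position: [0.4553, 0.0161, 0.0657]
ee_rot: [-0.003, 0.795, 0.607, -0.003]
contact_force: [0.1, 0.9, -2.5]
width: 0.0591
```

```bash
python3 -c "
from chk import *
for i in range(4): manip.get_image('wrist')
chk('w8')
print(shift([.4567,.0160,.048])[0])"
```

```text
7.85 [0.45693668 0.01594863 0.06738643] [ 0.92317106 -0.49358938 -2.51204361] 0.05893098790118309 [-0.0045  0.0011 -1.    ] [-0.001 -0.005 -0.003  0.001  0.001  0.001] [-0.12  0.27  1.99  0.    0.89 -1.42]
scene [294. 334. 259. 316.] [293.6 334.  256.2 316.4]
side [337. 367. 177. 220.] [335.4 367.  175.3 220.4]
(array([0.45382214, 0.01616155]), array([-0.45483383,  0.00976874, -2.23711199,  1.0246049 , -1.14176401,
        0.3721792 , -1.96263276,  0.09657701]))
[-0.  -0.1 19.6]
```

View pics/w8_c.png

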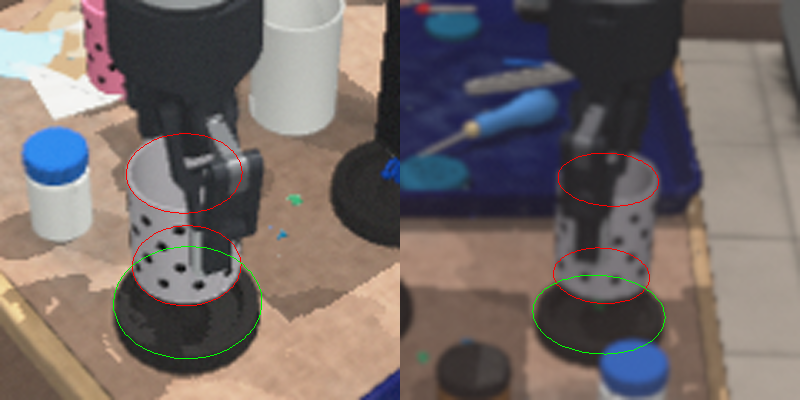

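View pics/w8_o.png

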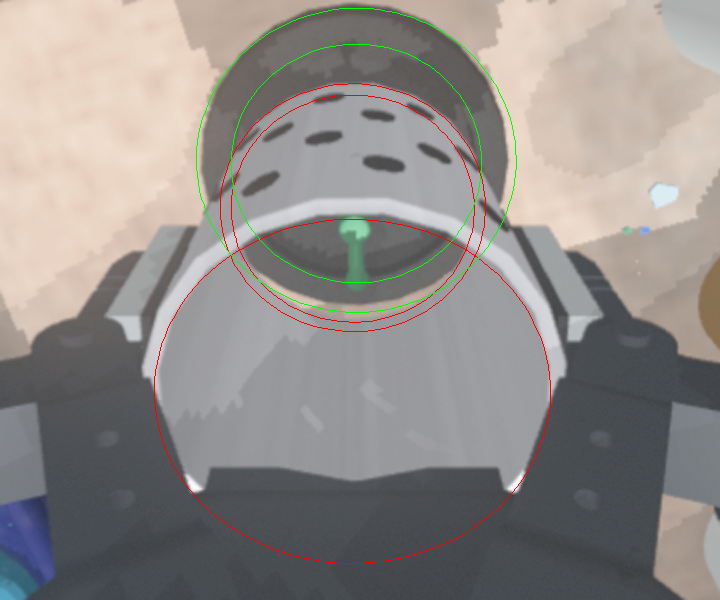

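```bash
python3 -c "
from basefit import *
c=LC('cal_w8.npz')
for x in (.4535,.4547,.456): print(((proj('wrist',[[x,.0175,.054],[x,.0175,.01]],c)-[140,180]+.5)*2).round(1).tolist())
for t in ('w4','w5'): print(t,[ (proj('wrist',[[x,y,.054]],LC(f'cal_{t}.npz'))[0]).round(1).tolist() for x,y in ((.4535,.0175),(.4547,.0175),(.4547,.02))])
print(proj('scene',[[.4547,.0172,.054],[.4547,.0172,.008]],LC('cal_scene.npz')),proj('side',[[.4547,.0172,.054]],LC('cal_side.npz')))
a=cv2.imread('pics/scene0.png')[285:345,280:350];b=cv2.imread('pics/side0.png')[195:245,320:378];w=cv2.imread('pics/w4.png')[220:300,170:250]
cv2.imwrite('pics/tree.png',np.hstack([cv2.resize(a,(280,240),interpolation=0),cv2.resize(b,(278,240),interpolation=0),cv2.resize(w,(240,240),interpolation=0)]))"
```

```text
[[352.9, 219.4], [353.0, 157.4]]
[[354.4, 224.4], [354.1, 161.4]]
[[355.9, 229.8], [355.4, 165.8]]
w4 [[200.6, 270.9], [201.2, 272.5], [204.6, 271.6]]
w5 [[310.2, 239.4], [310.7, 241.1], [314.3, 240.2]]
[[314.58888224 298.29824121]
 [315.10347615 317.76253261]] [[350.08377113 208.57351692]]
```

View pics/tree.png

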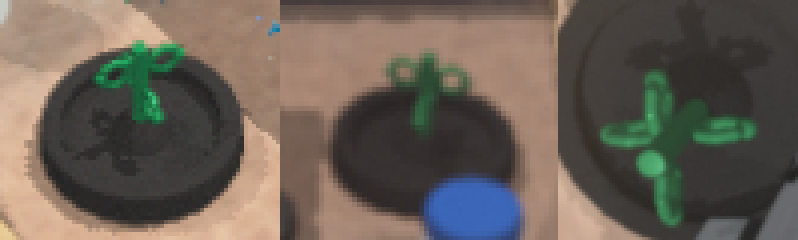

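Stem, rim and external views agree on an axis near (.455,.0175), and the flask is within about 1 mm of it. Final descent.

Call:
drive_tool([
  [0.8,0.2,2,0,-1],
  [0.8,0.2,9,0,-1],
  [0.8,0.2,15,0,-1],
  [0.8,0.2,19,0,-1],
  [0.8,0.2,19.6,0,-1],
])

```text
clock: 8.6
position: [0.4565, 0.0168, 0.0471]
ee_rot: [-0.002, 0.795, 0.607, -0.002]
contact_force: [-0.7, -0.3, -3.6]
width: 0.0591
```

```bash
python3 -c "
from chk import *
for i in range(6): manip.get_image('wrist')
chk('w9')
s=manip.get_state();print(s['position'],s['contact_force'])"
```

```text
8.9 [0.45741515 0.01669229 0.04815173] [-0.58490891 -0.60154443 -3.75870732] 0.05916248727968741 [-0.0037  0.001  -1.    ] [-0.001 -0.    -0.    -0.001  0.001  0.001] [-0.12  0.29  2.01  0.    0.84 -1.42]
scene [295. 334. 268. 324.] [294.2 333.9 265.4 324.6]
side [336. 367. 185. 228.] [335.1 366.2 183.4 227.9]
(array([0.45385802, 0.01631678]), array([-0.89947754, -0.13644837, -2.06615607,  1.16036795, -0.512087  ,
       -0.41044441, -1.85434665, -0.30738981]))
[0.45724792 0.01668855 0.04809131] [ 0.20848482  0.77738971 -4.16351296]
```

View pics/w9_c.png

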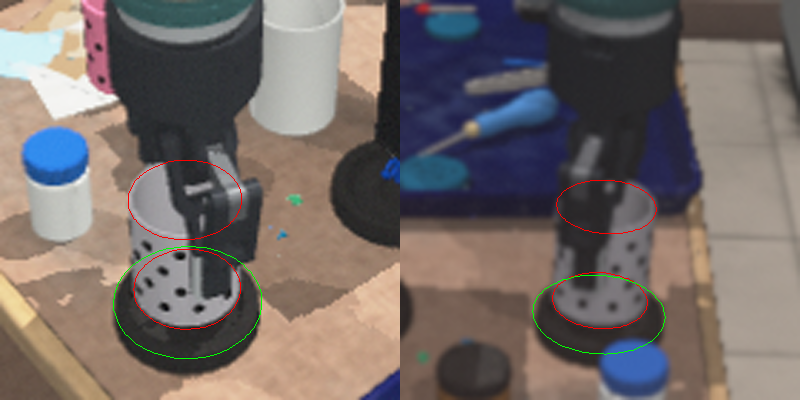

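View pics/w9_o.png

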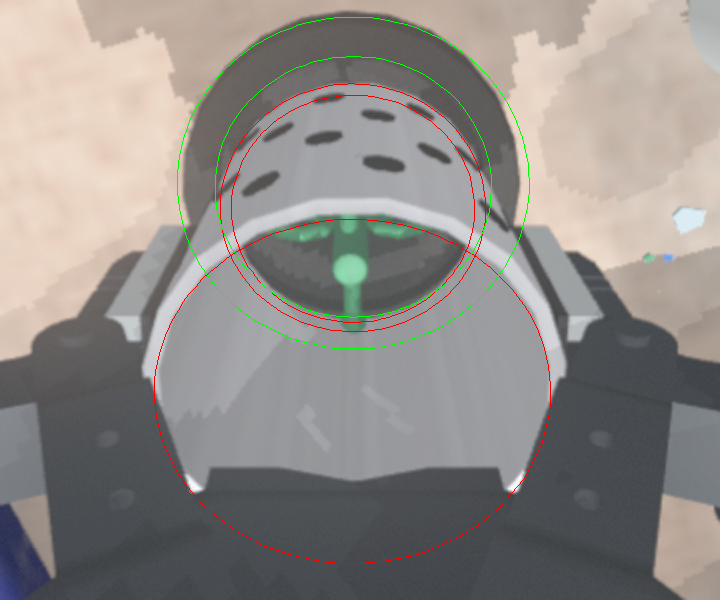

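The flask hangs round the tree. Scene and side show its lower edge above the rim, concentric to within about 1 mm, and the wrist force is only the flask's weight. Quick check of the neighbours, then hand in.

```bash
python3 -c "
from h import *
a=cv2.imread('pics/scene0.png').astype(int);b=manip.get_image('scene')
for k in ['green_base_rim','blue_base_rim','beaker','white_jar','amber_jar']:
    for m in manip.masks_of('scene',k)[:2]:
        ys,xs=np.nonzero(m['pixels']); print(k,round(m['conf'],2),xs.min(),xs.max(),ys.min(),ys.max())
s=manip.get_state();print(s['clock'],s['position'],s['qd'].round(3),s['width'])
print(manip.sign_off())"
```

```text
green_base_rim 0.57 289 340 305 340
blue_base_rim 0.7 365 410 259 295
beaker 0.69 338 370 201 257
white_jar 0.75 257 281 255 293
9.45 [0.45715675 0.01671709 0.04796081] [-0.    -0.     0.001 -0.001  0.002 -0.001] 0.05923148993801176
the job is handed in; nothing more can be done
None
```

The grey steel flask, not the pink one, now hangs round the green wax tree in a firm grip, with a gap of about 10 mm above the base's rim. I handed the job in at about 9.5 s of robot time.

I gripped it across the outside at 50 N and lifted its lower edge to about 143 mm, above the 88 mm beaker. I then carried it across the jar line, over the white jar, and lowered it in stages.

**Last checks before handing in**
- **Height:** the lower edge is at about 26 mm, a gap of 10.3 mm to the rim. This comes from the tool height and assumes no slip in the grip, of which I saw no sign.
- **Upright and steady:** tilt was about 0.2° and the joint speeds were practically zero. The wrist force was about 4 N, which is close to the flask's own weight.
- **Centring:** it is within about 1 mm, but the cameras disagree. The scene and side views put the flask about 1 mm too far toward −x and −y. The wrist view puts it up to about 1 mm too far toward +x, so I left it between the two.
- **Other things:** the two bases, the beaker and the white jar are where they stood, to about a pixel in the scene view. The network did not report the amber jar in the last check. It showed in its place in the last side view, and nothing came near it.

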